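# Clamp the relay in its test socket

### The job

On this parts-shop counter there are two lever sockets for testing relays; one has a relay sitting in it, the other is empty. Swing the lever of the socket with the relay fully down over the relay, so that the relay is clamped in its place. Leave the empty socket's lever standing just as it is.

Things in the scene. Friction and masses are not known exactly. Their poses are not given: they have to be found in the camera images.
- relay_socket: the grey socket block with the relay in it, fixed to the counter, 30 mm high. Origin on the counter under the centre of its pocket (46 x 42 mm, floor 18 mm up); z up. It spans x -50 to +60, y -30 to +30 mm. The lever's hinge pin lies along y at x = +45, z = 60 mm, between steel cheeks 72 mm high; the lever swings in the x-z plane.
- relay_lever (a joint): angle of that socket's lever: 0 = shut, level, pointing to the block's -x, on a firm stop; grows as the tip swings up (1.57 upright). Starts 0.95 to 1.4. Steel arm 14 mm wide, 8 thick, centred on the hinge line; at its end a black paddle 28 wide, 8 thick, 34 long, ending 120 mm from the hinge. 1 to 2 N on the paddle's upper face push it shut; it stays where left (stiff hinge).
- relay: the black relay standing loosely in that socket's pocket, 42 x 38 mm, 33 mm high, metal plate on top. Origin at the centre of its underside, z up. Its top is 51 mm above the counter, 2 mm below the shut lever's press pad. An equal relay lies loose on the counter and is not part of the job.
- empty_lever_tip (a point): the middle of the paddle's end on the lever of the other socket, which is the same in every way but empty, its lever also open; the point is 120 mm from that lever's hinge. Leave this lever alone.
There are look-alikes about, which are no part of the job. Leave any orange look-alike of the relay_socket alone. What is shaped like the relay but green is not meant.

How it is judged:
At the end, for the whole second after the job is handed in: The relay socket's lever is within 0.17 rad (10 degrees) of fully shut and at rest; the relay sits upright (within 10 degrees) in its pocket, within 12 mm of its centre and 6 mm of its floor; the empty socket's lever tip was never moved over 20 mm (value of joint relay_lever below 0.17 rad and velocity of joint relay_lever between -0.05 and 0.05 rad/s and horizontal distance between relay and relay_socket below 0.012 m and z of relay in the frame of relay_socket below 0.024 m and angle between relay's own z axis and vertical below 0.17 rad); the robot touches nothing.
It fails at once if the empty socket's lever is moved (its tip by more than 20 mm) (distance of empty_lever_tip from where it was at the start of the episode above 0.02 m).
It also fails if it takes over 32 s, if anything falls off the work surface, if the arm or the gripper's body presses on something with over 40 N, if the wrist force passes 120 N, or if a joint passes its speed limit or range.

### The arm

A 7-joint arm with a two-finger parallel gripper is mounted at the origin on the work surface. World frame = base frame: x ahead of the robot, y to its left, z up, the work surface at z = 0. Lengths are in m, angles in rad, forces in N, time in s.
With the tool pointing down it reaches from about 0.425 to 0.875 m from the base axis. Payload 4.7 kg.
Tool frame: the origin (TCP) lies at the very end of the fingers, on their centre line; the grasp point (between the pads) lies 19 mm behind it; x points along the fingers, z is the direction in which the jaws open and shut, and the axes are right-handed (so a half turn about x gives the same grasp; the last joint's range is limited). The gripper opens to 87 mm and grips with 3 to 60 N. Pads are 19 mm wide; open, the fingers measure 117 mm over their backs; the gripper's body (75 mm by 190 mm) begins 51 mm behind the grasp point.
Start: joints at [1.245, 0.321, -0.07, 1.45, 0.023, 1.371, -0.057], TCP at [0.217, -0.613, 0.223] pointing down, gripper open.
Joint ranges: [-2.86, 2.86], [-0.3, 2.09], [-1.38, 1.24], [0.06, 2.45], [-1.56, 4.7], [0.09, 2.05], [-2.69, 2.69]. Speed limits (rad/s): [2.57, 2.57, 3.14, 3.14, 3.14, 3.14, 3.14].

### API

Orientations are given as a rotation vector (axis times angle).
In Python, from bench import * gives the robot as it stands.
- The arm moves only by the shell command python3 -m handwheel 'ROWS' [OPENING] [FORCE]. ROWS is JSON, a list of rows, each an object with "xyz": the shift along the world's x, y, z in cm, a list of three; "angular": the turn, a rotation vector about the world's x, y, z in degrees, a list of three. A call has 1 to 5 rows; each row shifts and turns the pose as measured when the row begins; what a row does not reach is not made up. A row lasts 1/12 s, in which the tool goes at most 41.7 mm and 7.16 degrees, less where a joint would pass 70% of its speed; a pose out of reach is approached as far as the arm can. A call with a gripper value outside its range is refused whole. OPENING is the finger opening in cm, from 0 to 8.7, set as the call begins (- or left out, the last holds). The fingers move at their own pace and stop on an object; FORCE is the grip in N (left out, the last holds). Time passes only in rows, so rows that do not move let the fingers close. It gives the time, the measured TCP pose, the force and the opening at its end, in the units of the state.
- get_state(): the state, without advancing time (a new reading comes with each control period).
- get_image(name): name is "scene" or "top" or "wrist"; returns a dict with "pixels" (480x640x3 uint8, blue, green, red), "K" (3x3 intrinsics, pixels), "cam_to_world" (4x4, takes a point from camera to world coordinates). Camera axes: x right, y down, z forward; pixel columns grow to the right and rows downward; lengths in m; the calibration is good to about 2 mm. A picture is of the moment at which its call begins. There is no depth.
- close_job(): hands the job in, once; it reports no verdict.
The state is a dict: "time": time; "joint_positions": joint angles; "qd": joint speeds; "joint_torque": joint torques, N m; "position": TCP position; "tool_rot": TCP orientation; "ft_force": force on the tool from outside, world axes, zero at the start; "torque": the same for the moment, N m; "grip_width": opening from 0.0 (shut) to 1.0 (fully open).
Only numpy, scipy, OpenCV 4.12 (cv2) and the standard library are available. Lean on these libraries where they do the work, as an engineer would, in place of code of your own. Each camera call takes 0.05 s, during which the arm holds its last target.

## Working session

There is one attempt and no reset: what is moved stays moved. The work goes in short steps, Python scripts to look and compute and a shell command to move; the robot and the scene stay as the last step left them, time stands still between calls to the robot, and variables do not carry over. Pictures are saved under pics/ and viewed, and the job is handed in when it is done.

```bash
mkdir -p pics
python3 - <<'E'
from bench import *
import cv2,numpy as np
np.set_printoptions(precision=4,suppress=True)
for n in ["scene","top","wrist"]:
    im=get_image(n); cv2.imwrite(f"pics/{n}0.png",im["pixels"]); print(n,im["K"],im["cam_to_world"])
    np.savez(f"pics/{n}0.npz",**im)
print(get_state())
E
```

```text
scene [[581.681    0.     322.8229]
 [  0.     581.681  236.1754]
 [  0.       0.       1.    ]] [[ 0.4447  0.4933 -0.7476  1.2577]
 [ 0.8954 -0.2677  0.3559 -0.3586]
 [-0.0245 -0.8276 -0.5607  0.6205]
 [ 0.      0.      0.      1.    ]]
top [[495.1774   0.     318.674 ]
 [  0.     495.1774 240.0436]
 [  0.       0.       1.    ]] [[ 0.0101 -0.9936  0.1121  0.4334]
 [-0.9999 -0.0108 -0.0053  0.0004]
 [ 0.0065 -0.1121 -0.9937  0.7643]
 [ 0.      0.      0.      1.    ]]
wrist [[407.9079   0.     319.9446]
 [  0.     407.9079 242.1322]
 [  0.       0.       1.    ]] [[ 0.3335 -0.9121 -0.2383  0.2814]
 [-0.9427 -0.3229 -0.0836 -0.5888]
 [-0.0007  0.2525 -0.9676  0.3848]
 [ 0.      0.      0.      1.    ]]
{'time': 0.15, 'joint_positions': array([ 1.2451,  0.3216, -0.0701,  1.4514,  0.0226,  1.3708, -0.0569]), 'qd': array([ 0.001 , -0.0025,  0.002 , -0.0015,  0.0008,  0.0011, -0.0002]), 'joint_torque': array([  0.    , -49.1792,  -0.4048, -31.2877,  -0.064 ,   0.0404,
         0.0001]), 'position': array([ 0.2165, -0.6125,  0.2218]), 'tool_rot': array([ 0.9561,  1.3523, -0.9548]), 'ft_force': array([-0.6465, -0.5837, -1.0911]), 'torque': array([-0.0092, -0.0111,  0.047 ]), 'grip_width': 0.997871995561476}
```

View pics/scene0.png

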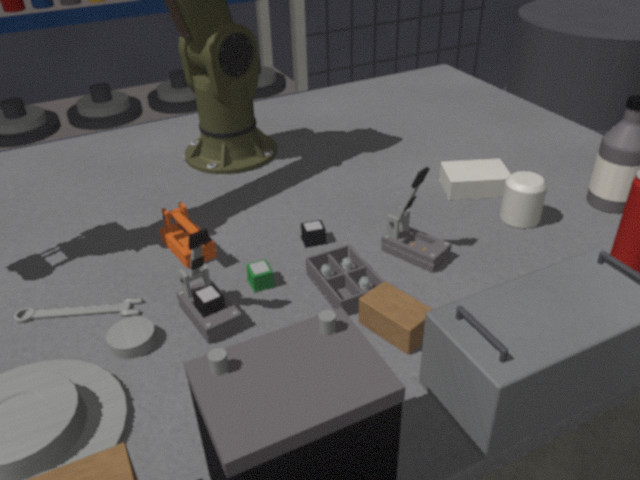

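View pics/top0.png

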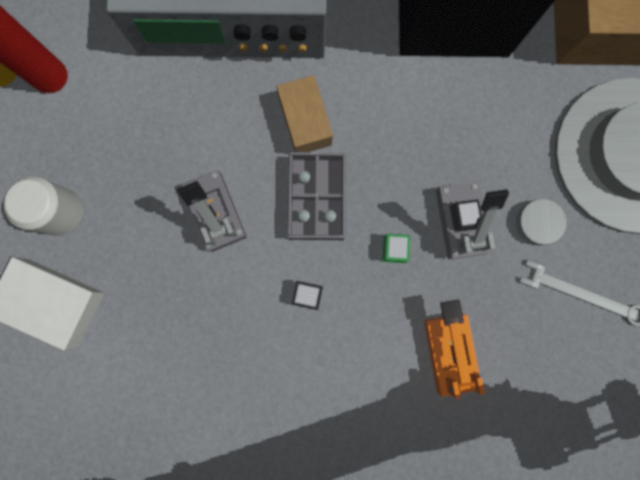

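View pics/wrist0.png

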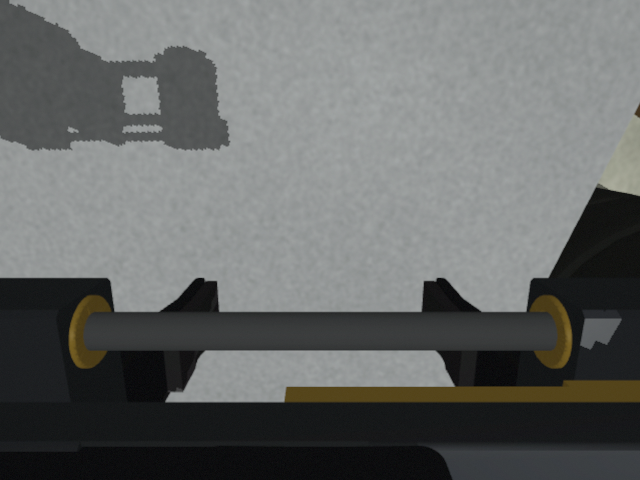

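Candidates in the top image:
- Grey socket at (465,218), with a black relay in it (white plate at 468,213).
- Grey socket at (212,212), with an open pocket.
- Orange look-alike at (455,355).
- Loose relay at (308,295).
- Green block at (397,248).

By the description I choose the socket at (465,218), and I'll check it in close crops.

Run:
```python
import cv2,numpy as np
a=cv2.imread("pics/top0.png")[165:275,420:530]; b=cv2.imread("pics/scene0.png")[240:350,150:260]
c=np.hstack([cv2.resize(x,(400,400),interpolation=cv2.INTER_CUBIC) for x in(a,b)])
cv2.imwrite("pics/crop0.png",cv2.convertScaleAbs(c,alpha=1.7))
```

```text
(no output)
```

View pics/crop0.png

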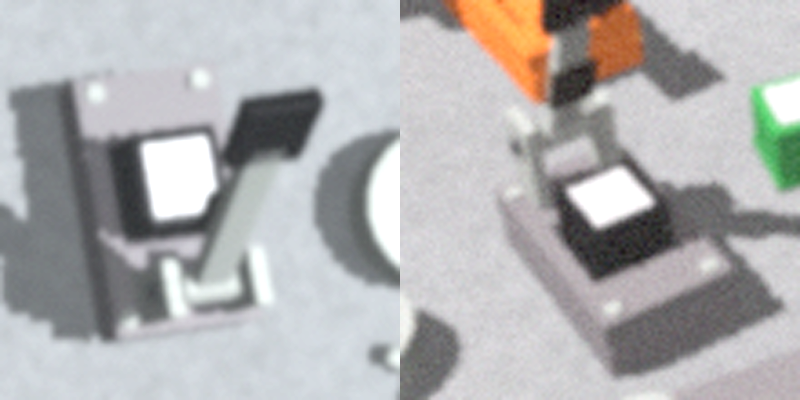

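The crop confirms the choice: a black relay with a white plate sits in the grey block. Its lever is up, with the paddle at about (496,199) in the top image. In the scene image the paddle is at about (198,262), with the orange lever behind it. Next I measure it.

```bash
cat > h.py <<'E'
import numpy as np,cv2
def ray(im,u,v):
    K=im["K"];T=im["cam_to_world"]
    d=T[:3,:3]@np.linalg.solve(K,[u,v,1.]);return T[:3,3],d/np.linalg.norm(d)
def onz(im,u,v,z):
    o,d=ray(im,u,v);return o+d*(z-o[2])/d[2]
def proj(im,p):
    T=im["cam_to_world"];q=im["K"]@(T[:3,:3].T@(np.array(p)-T[:3,3]));return q[:2]/q[2]
def tri(a,b):
    (o1,d1),(o2,d2)=a,b
    s=np.linalg.lstsq(np.c_[d1,-d2],o2-o1,rcond=None)[0]
    p,q=o1+s[0]*d1,o2+s[1]*d2
    return (p+q)/2,np.linalg.norm(p-q)
E
python3 - <<'E'
from h import *
np.set_printoptions(precision=4,suppress=True)
t=dict(np.load("pics/top0.npz"));s=dict(np.load("pics/scene0.npz"))
c=lambda x,y:(420+x*.275-.36,165+y*.275-.36)
sc=lambda x,y:(150+(x-400)*.275-.36,240+y*.275-.36)
A,B,C=[onz(t,*c(*p),.03) for p in [(97,93),(200,78),(130,322)]]
print("screws",A,B,C)
print("plate",onz(t,*c(180,177),.051),onz(s,*sc(610,197),.051))
# block top outline front edge
h1,h2=[onz(t,*c(*p),.072) for p in [(172,258),(260,248)]]
print("cheeks",h1,h2)
print("paddle centre tri",tri(ray(t,*c(275,127)),ray(s,*sc(574,83))))
print("orange paddle",tri(ray(t,452,311),ray(s,202,243)))
ax=(C-A)[:2];print("yaw of socket x",np.degrees(np.arctan2(ax[1],ax[0])),np.linalg.norm(ax))
E
```

```text
screws [ 0.5942 -0.1958  0.03  ] [ 0.601  -0.2389  0.03  ] [ 0.4988 -0.2075  0.03  ]
plate [ 0.5556 -0.2229  0.051 ] [ 0.555  -0.2231  0.051 ]
cheeks [ 0.5201 -0.2125  0.072 ] [ 0.5244 -0.2468  0.072 ]
paddle centre tri (array([ 0.5633, -0.2336,  0.1206]), np.float64(0.005390020010765561))
orange paddle (array([ 0.4149, -0.1926,  0.0506]), np.float64(0.005220143996264801))
yaw of socket x -172.97811955976167 0.09613472504479735
```

Run:
```python
import cv2,numpy as np
b=cv2.imread("pics/scene0.png")[190:320,140:250]
cv2.imwrite("pics/crop1.png",cv2.convertScaleAbs(cv2.resize(b,None,fx=4.5,fy=4.5,interpolation=cv2.INTER_CUBIC),alpha=2.2))
```

```text
(no output)
```

View pics/crop1.png

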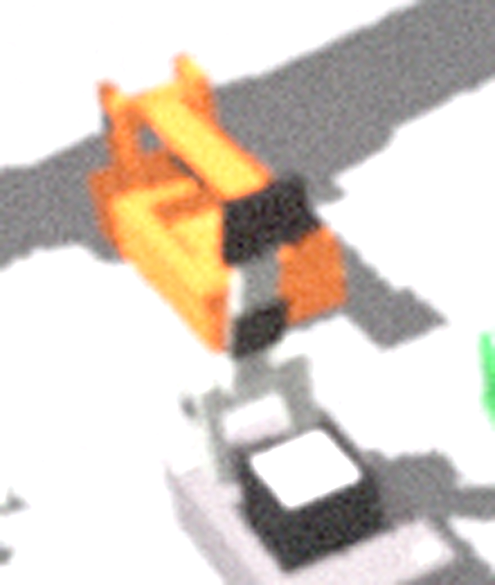

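Run:
```python
from h import *
np.set_printoptions(precision=4,suppress=True)
t=dict(np.load("pics/top0.npz"));s=dict(np.load("pics/scene0.npz"))
c=lambda x,y:(420+x*.275-.36,165+y*.275-.36)
sc=lambda x,y:(140+x/4.5-.4,190+y/4.5-.4)
P,g=tri(ray(t,*c(275,127)),ray(s,*sc(258,228)));print("paddle",P,g)
f=np.array([.9925,.122]);
for H in ([.5109,-.2285],[.516,-.229]):
    d=P[:2]-H;print(d@f, d@[-f[1],f[0]],P[2]-.06,"ang",np.arctan2(P[2]-.06,d@f),"r",np.hypot(P[2]-.06,d@f))
    for th in(1.,1.1,1.2,1.3):
        p=np.r_[H+.103*np.cos(th)*f,.06+.103*np.sin(th)];print(th,p,proj(t,p),proj(s,p),"want",c(275,127),sc(258,228))
from bench import get_state
from scipy.spatial.transform import Rotation as R
print(R.from_rotvec(get_state()["tool_rot"]).as_matrix())
```

```text
paddle [ 0.5562 -0.2247  0.152 ] 0.00010928882784332216
0.045381733128049696 -0.0017941881316385236 0.09200590236663922 ang 1.1125648422995649 r 0.10258941354742736
1.0 [ 0.5661 -0.2217  0.1467] [491.1799 192.6436] [201.5532 246.2507] want (495.265, 199.565) (196.93333333333334, 240.26666666666665)
1.1 [ 0.5573 -0.2228  0.1518] [493.6814 198.7279] [198.5286 240.4123] want (495.265, 199.565) (196.93333333333334, 240.26666666666665)
1.2 [ 0.5479 -0.2239  0.156 ] [496.0224 205.4321] [195.4932 235.0006] want (495.265, 199.565) (196.93333333333334, 240.26666666666665)
1.3 [ 0.5382 -0.2251  0.1592] [498.165  212.6754] [192.4862 230.0788] want (495.265, 199.565) (196.93333333333334, 240.26666666666665)
0.0403809831280497 -0.0006757381316385232 0.09200590236663922 ang 1.1572151205353705 r 0.10047740974312278
1.0 [ 0.5712 -0.2222  0.1467] [491.456 188.71 ] [202.2478 248.162 ] want (495.265, 199.565) (196.93333333333334, 240.26666666666665)
1.1 [ 0.5624 -0.2233  0.1518] [493.9579 194.7504] [199.2059 242.2878] want (495.265, 199.565) (196.93333333333334, 240.26666666666665)
1.2 [ 0.553  -0.2244  0.156 ] [496.2991 201.4149] [196.1526 236.8408] want (495.265, 199.565) (196.93333333333334, 240.26666666666665)
1.3 [ 0.5433 -0.2256  0.1592] [498.4416 208.6232] [193.1273 231.8847] want (495.265, 199.565) (196.93333333333334, 240.26666666666665)
[[-0.0005  0.9428  0.3333]
 [ 0.0013  0.3333 -0.9428]
 [-1.     -0.0001 -0.0014]]
```

The lever angle is about 1.11 rad. The hinge is near (0.511, -0.2285), and shut points along about (0.9925, 0.122). I'll close the fingers and move over with the tool held high.

```bash
python3 -m handwheel '[{"xyz":[1.5,2,0.5],"angular":[0,0,-2.5]},{"xyz":[2.3,3,0.5],"angular":[0,0,-2.5]},{"xyz":[2.3,3,0.5],"angular":[0,0,-2.5]},{"xyz":[2.3,3,0],"angular":[0,0,-2.5]},{"xyz":[2.3,3,0],"angular":[0,0,-2.5]}]' 0 20
```

```text
time: 0.57
position: [0.3146, -0.4743, 0.233]
tool_rot: [1.14, 1.26, -1.145]
ft_force: [0.7, -0.4, 0.4]
grip_width: 0.704
```

```bash
python3 -m handwheel '[{"xyz":[2.5,3,0],"angular":[0,0,0]},{"xyz":[2.5,3,0],"angular":[0,0,0]},{"xyz":[2.5,3,0],"angular":[0,0,0]},{"xyz":[2.5,3,0],"angular":[0,0,0]},{"xyz":[2.5,3,0],"angular":[0,0,0]}]' 0 20
python3 - <<'E'
from bench import *
from scipy.spatial.transform import Rotation as R
print(R.from_rotvec(get_state()["tool_rot"]).as_matrix().round(3))
E
```

```text
time: 0.98
position: [0.4423, -0.3162, 0.2325]
tool_rot: [1.143, 1.258, -1.15]
ft_force: [0.8, 0.1, 0.6]
grip_width: 0.325
[[-0.009  0.996  0.086]
 [ 0.003  0.086 -0.996]
 [-1.    -0.009 -0.004]]
```

```bash
python3 -m handwheel '[{"xyz":[2.5,3,0],"angular":[0,0,0]},{"xyz":[2.5,3,0],"angular":[0,0,0]},{"xyz":[1.6,1.7,0],"angular":[0,0,0]},{"xyz":[0,0,0],"angular":[0,0,0]},{"xyz":[0,0,0],"angular":[0,0,0]}]' 0 20
python3 - <<'E'
from bench import *
import cv2
for n in("scene","top","wrist"):cv2.imwrite(f"pics/{n}1.png",get_image(n)["pixels"])
E
```

```text
time: 1.4
position: [0.5161, -0.2227, 0.232]
tool_rot: [1.135, 1.267, -1.134]
ft_force: [-0.4, -0.7, -0.9]
grip_width: 0.023
```

Run:
```python
import cv2,numpy as np
a=cv2.imread("pics/scene1.png")[130:330,110:310];b=cv2.imread("pics/top1.png")[140:300,380:540];c=cv2.imread("pics/wrist1.png")
cv2.imwrite("pics/crop2.png",np.hstack([cv2.resize(x,(400,400)) for x in(cv2.convertScaleAbs(a,alpha=2),c)]))
```

```text
(no output)
```

View pics/crop2.png

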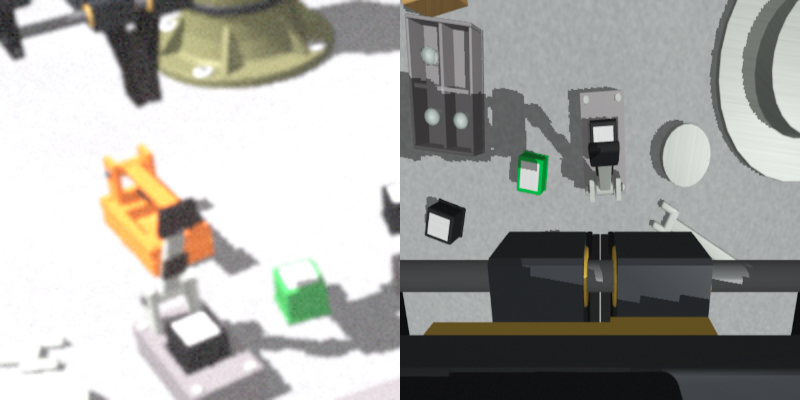

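The wrist view (right) shows the closed fingers at x≈600 in line with the paddle at (603,155), with the relay plate ahead of it. The scene view shows the fingertips clear and on the robot side of the lever. Next I descend behind the lever.

```bash
python3 -m handwheel '[{"xyz":[0.2,-0.4,-3],"angular":[0,0,0]},{"xyz":[0,0,-3],"angular":[0,0,0]},{"xyz":[0,0,-2],"angular":[0,0,0]},{"xyz":[0,0,0],"angular":[0,0,0]},{"xyz":[0,0,0],"angular":[0,0,0]}]' 0 20
python3 - <<'E'
from bench import *
import cv2,numpy as np
a=get_image("scene")["pixels"][180:320,130:270];b=get_image("wrist")["pixels"]
cv2.imwrite("pics/crop3.png",np.hstack([cv2.resize(x,(400,400)) for x in(cv2.convertScaleAbs(a,alpha=2),b)]))
E
```

```text
time: 1.97
position: [0.5121, -0.2405, 0.1515]
tool_rot: [1.146, 1.251, -1.152]
ft_force: [0.2, 0.2, 0.3]
grip_width: 0.001
```

View pics/crop3.png

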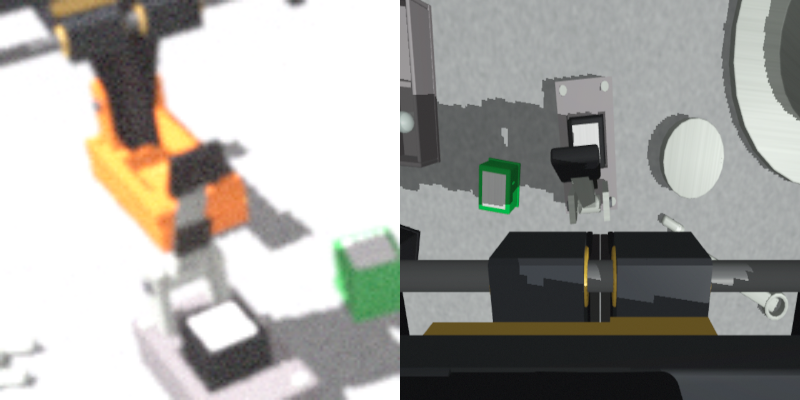

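The wrist view shows the paddle at (575,163), left of the finger line, because y had drifted to -0.2405. I'll correct that sideways before any contact.

```bash
python3 -m handwheel '[{"xyz":[0.2,1.3,-0.1],"angular":[0,0,2]},{"xyz":[0,0,0],"angular":[0,0,0]},{"xyz":[0,0,0],"angular":[0,0,0]}]'
```

```text
time: 2.32
position: [0.5166, -0.2279, 0.1553]
tool_rot: [1.119, 1.26, -1.122]
ft_force: [-0.7, -0.4, -0.0]
grip_width: 0.004
```

```bash
python3 -m handwheel '[{"xyz":[0.7,0.1,0],"angular":[0,0,0]},{"xyz":[0,0,0],"angular":[0,0,0]}]'
```

```text
time: 2.48
position: [0.5254, -0.2262, 0.1574]
tool_rot: [1.118, 1.257, -1.119]
ft_force: [-0.4, -0.2, -0.5]
grip_width: 0.004
```

```bash
python3 -m handwheel '[{"xyz":[0.5,0.05,-1],"angular":[0,0,0]},{"xyz":[1.2,0.1,-0.5],"angular":[0,0,0]},{"xyz":[1.2,0.1,-0.3],"angular":[0,0,0]},{"xyz":[0,0,0],"angular":[0,0,0]}]'
python3 - <<'E'
from bench import *
import cv2,numpy as np
a=get_image("scene")["pixels"][180:320,130:270];b=get_image("wrist")["pixels"]
cv2.imwrite("pics/crop4.png",np.hstack([cv2.resize(x,(400,400)) for x in(cv2.convertScaleAbs(a,alpha=2),b)]))
E
```

```text
time: 2.82
position: [0.5559, -0.2238, 0.1378]
tool_rot: [1.117, 1.257, -1.121]
ft_force: [0.7, 0.3, 0.5]
grip_width: 0.006
```

View pics/crop4.png

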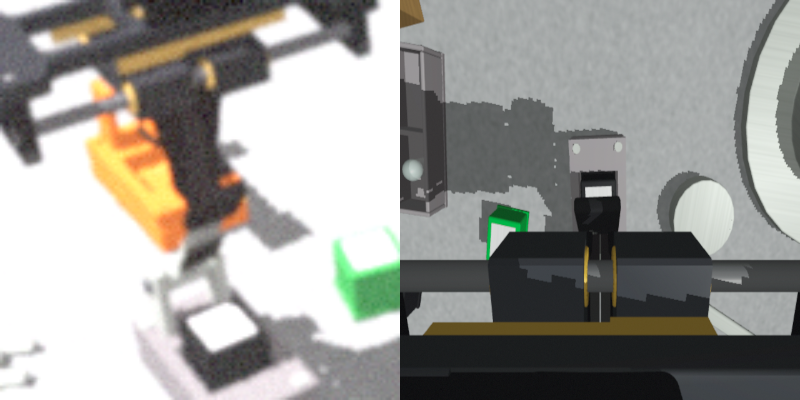

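The fingertips are on the paddle's robot-side face, with the paddle centred at (598,212) in the wrist view. I continue along the arc.

```bash
python3 -m handwheel '[{"xyz":[1.1,0.15,-0.3],"angular":[0,0,0]},{"xyz":[1.1,0.15,-0.4],"angular":[0,0,0]},{"xyz":[0.6,0.1,-0.8],"angular":[0,0,0]},{"xyz":[0.6,0.1,-0.8],"angular":[0,0,0]},{"xyz":[0,0,0],"angular":[0,0,0]}]'
```

```text
time: 3.33
position: [0.59, -0.2201, 0.1132]
tool_rot: [1.117, 1.256, -1.125]
ft_force: [-0.0, 0.2, 0.7]
grip_width: 0.004
```

```bash
python3 -m handwheel '[{"xyz":[0.5,0.05,-1],"angular":[0,0,0]},{"xyz":[0.4,0.05,-0.9],"angular":[0,0,0]},{"xyz":[0.3,0.0,-1],"angular":[0,0,0]},{"xyz":[0.2,0.0,-0.8],"angular":[0,0,0]},{"xyz":[0,0,0],"angular":[0,0,0]}]'
python3 - <<'E'
from bench import *
import cv2,numpy as np
a=get_image("scene")["pixels"][200:340,130:270];b=get_image("wrist")["pixels"]
cv2.imwrite("pics/crop5.png",np.hstack([cv2.resize(x,(400,400)) for x in(cv2.convertScaleAbs(a,alpha=2),b)]))
E
```

```text
time: 3.75
position: [0.6054, -0.2183, 0.0713]
tool_rot: [1.117, 1.257, -1.125]
ft_force: [0.1, -0.5, 1.1]
grip_width: 0.003
```

View pics/crop5.png

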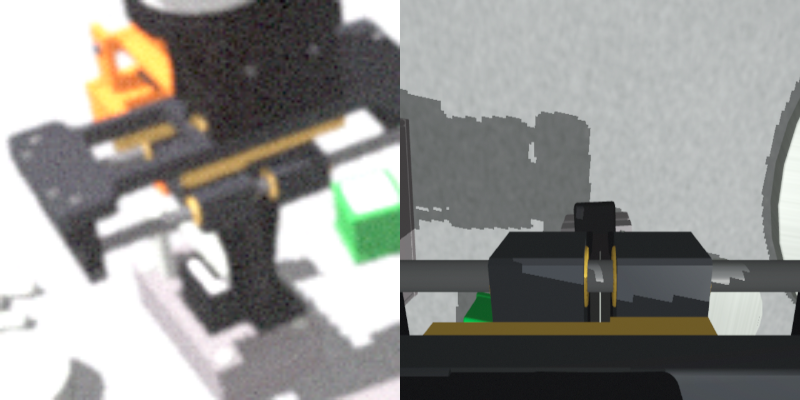

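Fingers are on the nearly level paddle, whose end is at (595,212) in the wrist view. Pressing the last few millimetres to the stop.

```bash
python3 -m handwheel '[{"xyz":[0,0,-0.4],"angular":[0,0,0]},{"xyz":[0,0,-0.3],"angular":[0,0,0]},{"xyz":[0,0,-0.2],"angular":[0,0,0]},{"xyz":[0,0,0],"angular":[0,0,0]}]'
```

```text
time: 4.18
position: [0.6067, -0.2189, 0.0649]
tool_rot: [1.118, 1.253, -1.123]
ft_force: [0.3, 0.8, 0.0]
grip_width: 0.01
```

```bash
python3 -m handwheel '[{"xyz":[0,0,-0.3],"angular":[0,0,0]},{"xyz":[0,0,-0.3],"angular":[0,0,0]}]'
```

```text
time: 4.35
position: [0.6071, -0.2191, 0.064]
tool_rot: [1.118, 1.251, -1.124]
ft_force: [-8.5, 3.0, 21.2]
grip_width: 0.005
```

Firm stop: 21 N at z = 0.064, which is the shut paddle's height. I lift off and look.

```bash
python3 -m handwheel '[{"xyz":[0,0,2],"angular":[0,0,0]},{"xyz":[0,0,3.5],"angular":[0,0,0]},{"xyz":[0,0,3.5],"angular":[0,0,0]},{"xyz":[-2,-1.5,3],"angular":[0,0,0]},{"xyz":[-3,-2,0],"angular":[0,0,0]}]' && python3 -m handwheel '[{"xyz":[-3,-2,0],"angular":[0,0,0]},{"xyz":[-3,-2,0],"angular":[0,0,0]},{"xyz":[-3,-2,0],"angular":[0,0,0]},{"xyz":[0,0,0],"angular":[0,0,0]},{"xyz":[0,0,0],"angular":[0,0,0]}]'
python3 - <<'E'
from bench import *
import cv2,numpy as np
a=get_image("scene")["pixels"];b=get_image("wrist")["pixels"];t=get_image("top")["pixels"]
cv2.imwrite("pics/s6.png",a);cv2.imwrite("pics/t6.png",t)
cv2.imwrite("pics/crop6.png",np.hstack([cv2.resize(x,(400,400)) for x in(cv2.convertScaleAbs(a[200:340,130:270],alpha=2),b)]))
E
```

```text
time: 4.77
position: [0.5593, -0.2468, 0.1881]
tool_rot: [1.112, 1.259, -1.111]
ft_force: [0.6, -1.2, 1.4]
grip_width: 0.007
time: 5.18
position: [0.461, -0.3152, 0.1933]
tool_rot: [1.113, 1.245, -1.119]
ft_force: [0.8, 0.4, 0.1]
grip_width: 0.005
```

View pics/crop6.png

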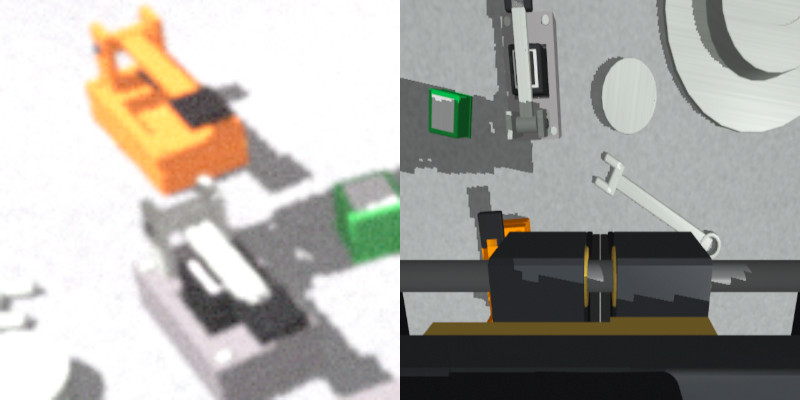

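View pics/t6.png

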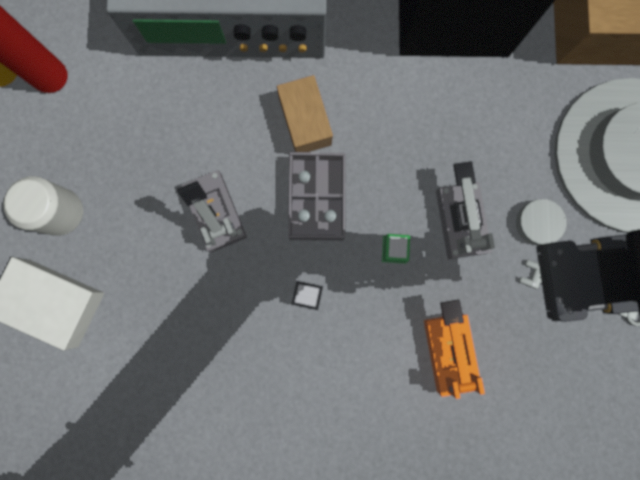

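The lever now lies flat over the relay, with its paddle at (465,172) in the top image. The empty socket's paddle is still at (192,193), and the orange socket and loose relay look unmoved. A quick numeric check:

Run:
```python
from h import *
t=dict(np.load("pics/top0.npz"));s=dict(np.load("pics/scene0.npz"))
f=np.array([.9925,.122]);H=np.array([.5109,-.2285])
for th in(0,.1,.2):
    p=np.r_[H+.103*np.cos(th)*f,.064+.103*np.sin(th)];print(th,proj(t,p).round(1),proj(s,p).round(1))
for n,f0 in(("t6","top0"),("s6","scene0")):
    im=cv2.imread(f"pics/{n}.png");g=cv2.cvtColor(im,cv2.COLOR_BGR2GRAY)
    x0,y0,x1,y1=(445,155,485,190) if n=="t6" else (205,290,245,325)
    m=(g[y0:y1,x0:x1]<32).astype(np.uint8)
    k,_,st,ce=cv2.connectedComponentsWithStats(m)
    i=1+np.argmax(st[1:,4]);print(n,ce[i]+[x0,y0],st[i])
    a=cv2.imread(f"pics/{f0}.png");r=(slice(165,260),slice(165,255)) if n=="t6" else (slice(160,270),slice(375,455))
    print("empty socket diff px",(cv2.absdiff(a[r],im[r]).max(2)>45).sum())
c=lambda x:cv2.convertScaleAbs(cv2.resize(x,(400,400)),alpha=2)
cv2.imwrite("pics/c7.png",np.hstack([c(cv2.imread("pics/t6.png")[150:270,420:540]),c(cv2.imread("pics/s6.png")[250:340,160:250])]))
```

```text
0 [466.1 172.5] [222.8 308.1]
0.1 [468.4 171.1] [221.8 302.5]
0.2 [470.7 170.4] [220.5 296.5]Traceback (most recent call last):
  File "<stdin>", line 11, in <module>
    return _wrapfunc(a, 'argmax', axis=axis, out=out, **kwds)
    return bound(*args, **kwds)
ValueError: attempt to get argmax of an empty sequence
```

Run:
```python
from h import *
for n,f0 in(("t6","top0"),("s6","scene0")):
    im=cv2.imread(f"pics/{n}.png");a=cv2.imread(f"pics/{f0}.png");r=(slice(165,230),slice(165,235)) if n=="t6" else (slice(160,270),slice(375,455))
    print("empty socket diff px",(cv2.absdiff(a[r],im[r]).max(2)>45).sum())
c=lambda x:cv2.convertScaleAbs(cv2.resize(x,(400,400)),alpha=2)
cv2.imwrite("pics/c7.png",np.hstack([c(cv2.imread("pics/t6.png")[150:270,420:540]),c(cv2.imread("pics/s6.png")[250:340,160:250])]))
```

```text
empty socket diff px 0
empty socket diff px 2119
```

View pics/c7.png

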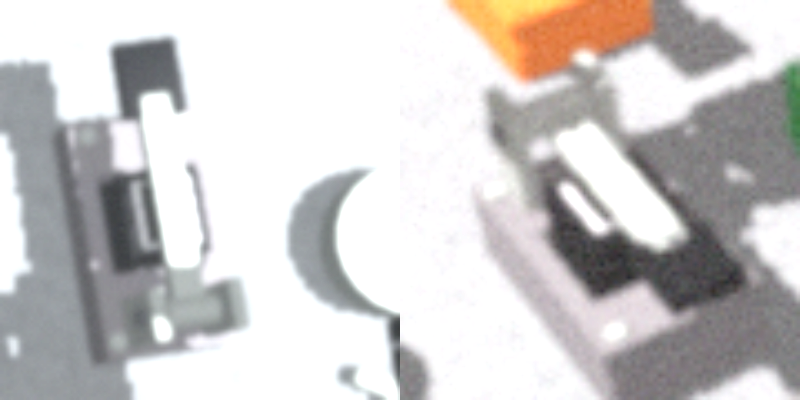

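Seen from above, the paddle centre is at about (464,172), against a predicted (466,172) for angle 0. The relay is seated square beneath it. The empty socket is unchanged in the top view, and the changed pixels in the scene view look like the arm's shadow. Handing in.

Run:
```python
from bench import *
import numpy as np
s=get_state();print(s["time"],np.abs(s["qd"]).max(),s["ft_force"])
print(close_job())
```

```text
5.3333 0.01768545824142003 [-0.41702086  0.71911902 -1.46683391]
the job is handed in; nothing more can be done
None
```

I swung the lever of the grey socket holding the relay down to its stop, using the closed fingertips. I then lifted clear and handed in at about 5.3 s; the hand-in gives no verdict.

- **Lever:** it met a firm stop at about 21 N with the fingertips 64 mm up, which is the shut paddle's height. Seen from above, the paddle is within about 2 px of where a fully shut lever should be. In the scene view its row fits, but its column was about 6 px off; the paddle blends with the black relay there, so I trusted the top view.
- **Relay:** by eye it sits square in its pocket under the lever; I did not measure its position again after shutting.
- **Empty socket:** the top view shows no change around its lever. The scene view had 2119 changed pixels around that socket; I put them down to the arm's shadow without checking closely.
- **Other checks:** one automatic check of the paddle's position failed because its colour mask came up empty, so I read it from a close crop instead. The tool also drifted about 12 mm sideways on the way down, which I corrected before touching the lever.

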